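# Step the flange under the pointer, then key and hold the slide brake

### The arm

A 7-joint arm with a two-finger parallel gripper is mounted at the origin on the work surface. World frame = base frame: x ahead of the robot, y to its left, z up, the work surface at z = 0. Lengths are in m, angles in rad, forces in N, time in s.
With the tool pointing down it reaches from about 0.425 to 0.925 m from the base axis. Payload 6.8 kg.
Tool frame: the origin (TCP) lies at the very end of the fingers, on their centre line; the grasp point (between the pads) lies env.pinch_z behind it (env.pinch_z is the distance from the TCP to the grasp point, in m); z points along the fingers, y is the direction in which the jaws open and shut (so a half turn about z gives the same grasp; the last joint's range is limited). The gripper opens to 85 mm and grips with 20 to 120 N. Pads are 22 mm wide; open, the fingers measure 114 mm over their backs; the gripper's body (76 mm by 85 mm) begins 54 mm behind the grasp point. The pads swing forward as they close: fully open they stand 13 mm farther back than shut.
Start: joints at [-1.348, 0.477, 0.022, 1.555, -0.011, 1.109, -0.083], TCP at [0.219, 0.638, 0.231] pointing down, gripper open.
Joint ranges: [-2.96, 2.96], [-0.34, 2.1], [-1.41, 1.46], [0.24, 2.44], [-1.37, 4.51], [0.17, 1.92], [-2.96, 2.96]. Speed limits (rad/s): [2.39, 2.39, 3.14, 3.14, 3.14, 3.14, 3.14].

### API

Orientations are given as a rotation vector (axis times angle).
In Python, from bench import env gives the robot as it stands.
- The arm moves only by the tool arm_command, never from a script. Its argument "moves" is text: rows parted by semicolons, each of 7 numbers parted by spaces: the shift along the tool's x, y, z in units of 30 mm (1.0 is 30 mm), then the turn, a rotation vector about the tool's x, y, z in units of 5 degrees (1.0 is 5 degrees), then the gripper's target within -1 to 1 (shut at 1, half-way at 0, fully open at -1). In form: x y z ax ay az fingers; .... A call has 1 to 8 rows; each row is the pose to reach, as a shift and turn from the pose commanded when the call began, along the tool's axes at that moment; what a row does not reach only later rows make up. A row lasts 1/12 s, in which the tool goes at most 41.7 mm and 7.16 degrees, less where a joint would pass 70% of its speed; a pose out of reach is approached as far as the arm can. A call with a gripper value outside its range is refused whole. The fingers move at their own pace and stop on an object; "newtons" is the grip in N (left out, the last holds). Time passes only in rows, so rows that repeat a pose let the fingers close. It gives the time, the measured TCP pose, the force and the opening at its end, in the units of the state.
- env.observe(): the state, without advancing time (a new reading comes with each control period).
- env.read_camera(name): name is "scene" or "top" or "wrist"; returns (picture, depth): 384x512x3 uint8, red, green, blue; 384x512 float32, m along the optical axis (not along the pixel's ray), 0 where there is no reading.
- env.calibration(name): a dict with "fovy" (degrees; the focal length in pixels is half the picture's height over the tangent of half this angle, whatever the lens; pixels are square), "cx", "cy" (the principal point, pixels), "k1" (the pictures are not rectified: a ray, as slopes to the right and down, at radius r is drawn at 1 + k1 r^2 times it, then the intrinsics apply), "extrinsics" (4x4, takes a point from camera to world coordinates); the wrist camera has in their place "T_tool_cam" (4x4, takes a point from camera to tool coordinates, whose origin is the TCP and whose axes are the flange's). Camera axes: x right, y down, z forward; pixel columns grow to the right and rows downward; lengths in m; the calibration is good to about 2 mm. A picture is of the moment at which its call begins: read the wrist's pose just before it. calibration takes no time and is no camera call.
- env.hand_in(): hands the job in, once; it reports no verdict.
The state is a dict: "time": time; "joint_pos": joint angles; "qvel": joint speeds; "joint_torque": joint torques, N m; "position": TCP position; "ee_rot": TCP orientation; "ft_force": force on the tool from outside, world axes, zero at the start; "wrist_torque": the same for the moment, N m; "width": opening from 0.0 (shut) to 1.0 (fully open).
Only numpy, scipy, OpenCV 4.12 (cv2) and the standard library are available. Lean on these libraries where they do the work, as an engineer would, in place of code of your own. Each camera call takes 0.05 s, during which the arm holds its last target. There are 200 camera calls.

### The job

Step the sliding carrier by its black knob so that the white dot of the flange stands under the red pointer, pause there half a second, then bring the orange dot under the pointer and pause again. With the carrier left there, turn the knurled brake cap on its post until its hidden keyways drop over the pins, and push it fully home against its spring. Finish while still holding it pushed home, without letting go, and leave the other things on the table alone.

Things in the scene. Friction and masses are not known exactly. Their poses are not given: they have to be found in the camera images.
- pointer_tip (a point): lower tip of the red pointer cone, fixed to the blue base plate (300 x 420 x 16 mm); 70 mm above the table, 6 mm above the dots. A level 10 mm arm, 25 mm above the tip, holds it from a post (104 mm high) 95 mm beyond. Axes are the base plate's: x away from the robot, y left; the unit stands turned up to 0.25 rad either way and does not move
- carrier_knob (a point): middle of the black upright knob (26 mm in diameter, 45 mm high; this point 83 mm above the table, 28 mm above the plate) at the robot-side end of the aluminium carrier plate (190 x 130 mm). The carrier slides only along the base plate's x and y, 40 mm either way from the middle, does not turn, needs about 3 N to move and stays where it is left
- white_dot (a point): white dot, 8 mm in diameter, on one ear of the steel flange bolted to the carrier; origin at its centre, 64 mm above the table. Moves with the carrier
- orange_dot (a point): orange dot, 8 mm in diameter, on the other ear of the flange, 56 mm from the white one; origin at its centre. Moves with the carrier
- cap_head (a point): centre of the knurled head (48 mm in diameter, 30 mm high, red disc on top) of the aluminium brake cap, about 0.2 kg, loose on its post; z is its axis, up. At the start this point is 93 mm above the base plate. Turned 0.45 to 1.25 rad clockwise seen from above, its keyways meet the pins and clear over about 0.15 rad (if it sticks at the edge, turn a little further); its yaw does not tell where
- cap_rim (a point): centre of the lower rim of the same cap, 53 mm below the head's centre: a 44 mm skirt with three hidden keyways, resting on three pins of the post. Keyed, the cap drops 4 mm onto a spring plunger and goes 8 mm further when pushed (4 N at first, 8 N at the end, less its weight) to a dead stop: fully home, 12 mm lower than at the start. Let go, it rises again
- brake_axis (a point): foot of the brake post, on its axis, on top of the base plate 16 mm above the table; fixed, 55 mm nearer the robot than the pointer tip and 220 mm to its right along the base plate's axes. The post (29 mm thick) carries the brake cap and has a 54 mm grey foot 22 mm high
- gauge_block: bystander: steel block 50 x 25 x 25 mm lying on the base plate, beyond the brake; origin under its centre
- stop_ring: bystander: brass ring, 28 mm in diameter, 14 mm high, lying on the base plate in front of the brake; origin under its centre
- hammer: bystander: hammer lying on the table to the left; origin under it
- wrench: bystander: wrench lying on the table to the right; origin under it
- cast_block: bystander: hollow grey cast-iron block 90 x 60 x 74 mm on the table to the right; origin under its centre
- exhaust_tube: bystander: upright steel tube, 60 mm in diameter, 90 mm high, on the table to the left; origin under its centre
- spray_can: bystander: blue spray can, 52 mm in diameter, 170 mm high, on the table to the left; origin under its centre
Things that resemble listed ones, but are neither listed nor needed, are in the scene too. Leave any blue or purple look-alike of the part that bears cap_head alone.

How it is judged:
On the way, in this order (a step that is already met when the one before it is completed fails the run):
1. the white dot is under the pointer (horizontal distance between white_dot and pointer_tip below 0.004 m), for 0.4 s.
2. the orange dot is under the pointer (horizontal distance between orange_dot and pointer_tip below 0.004 m), for 0.4 s.
3. the brake cap has dropped over its pins (z of cap_head in the frame of brake_axis below 0.0905 m and horizontal distance between orange_dot and pointer_tip below 0.004 m), for 0.1 s.
At the end, for the whole second after the job is handed in: The brake cap is keyed over its pins, upright (within 0.1 rad) on its post, within 2 mm of fully home, and the gripper is still pressing or gripping it with more than 3 N; the orange dot is within 4 mm of the pointer in plan (z of cap_head in the frame of brake_axis between 0.077 and 0.083 m and horizontal distance between cap_head and brake_axis below 0.004 m and angle between cap_head's own z axis and vertical below 0.1 rad and horizontal distance between orange_dot and pointer_tip below 0.004 m and contact force between any of the fingers, the arm and brake_cap above 3 N); the arm keeps its last pose, push and grip.
It fails at once if a bystander is shifted by more than 30 mm (distance of any of gauge_block, stop_ring, hammer, wrench, cast_block, exhaust_tube, spray_can from where it was at the start of the episode above 0.03 m).
It also fails if it takes over 54 s, if anything falls off the work surface, if the arm or the gripper's body presses on something with over 40 N, if the wrist force passes 120 N, or if a joint passes its speed limit or range.

## Working session

There is one attempt and no reset: what is moved stays moved. The work goes in short steps, Python scripts to look and compute and a tool call to move; the robot and the scene stay as the last step left them, time stands still between calls to the robot, and variables do not carry over. Pictures are saved under pics/ and viewed, about 8 in all and at most 12, crops included, and the job is handed in when it is done.

Besides the shell and the picture viewer there is one more tool, called after "Request:" as name(argument=value, ...) on one line, values as JSON. arm_command: Moves the arm, as the interface text tells. Its arguments: {"type":"object","properties":{"moves":{"type":"string"},"newtons":{"type":"number"}},"required":["moves"]}

```bash
mkdir -p pics; ls; cat > h.py <<'E'
import numpy as np, cv2
from scipy.spatial.transform import Rotation as R
from bench import env
def cam(name):
    s=env.observe(); c=env.calibration(name)
    p,d=env.read_camera(name)
    f=p.shape[0]/2/np.tan(np.radians(c['fovy'])/2)
    if name=='wrist':
        T=np.eye(4);T[:3,:3]=R.from_rotvec(s['ee_rot']).as_matrix();T[:3,3]=s['position'];E=T@np.array(c['T_tool_cam'])
    else:E=np.array(c['extrinsics'])
    K=np.array([[f,0,c['cx']],[0,f,c['cy']],[0,0,1]])
    return p,d,(K,c['k1'],E)
def ray(C,uv):
    K,k,E=C
    q=cv2.undistortPoints(np.array([[uv]],float),K,np.array([k,0,0,0]))[0,0]
    return E[:3,3],E[:3,:3]@np.array([q[0],q[1],1])
def onplane(C,uv,z):
    o,v=ray(C,uv);return o+v*(z-o[2])/v[2]
def pt(C,uv,d):
    o,v=ray(C,uv);return o+v*d
def proj(C,P):
    K,k,E=C
    q=np.linalg.inv(E)@np.append(P,1);x=q[:2]/q[2];x=x*(1+k*(x@x));return K[:2,:2]@x+K[:2,2]
E
python3 - <<'E'
from h import *
import pickle
for n in('scene','top','wrist'):
    p,d,C=cam(n);pickle.dump((p,d,C),open(n+'0.pkl','wb'))
    cv2.imwrite(f'pics/{n}0.png',p[:,:,::-1]);print(n,C[2].round(3).tolist(),C[0][0,0])
s=env.observe();print(s['time'],s['position'],s['ee_rot'],env.pinch_z,s['ft_force'])
E
```

```text
pics
scene [[0.264, 0.681, -0.683, 1.381], [0.964, -0.179, 0.194, -0.273], [0.01, -0.71, -0.704, 0.927], [0.0, 0.0, 0.0, 1.0]] 404.3290213744733
top [[0.023, -0.996, 0.089, 0.41], [-1.0, -0.023, 0.006, -0.04], [-0.004, -0.089, -0.996, 1.693], [0.0, 0.0, 0.0, 1.0]] 429.30386593447497
wrist [[0.324, 0.907, 0.27, 0.15], [0.946, -0.31, -0.094, 0.662], [-0.002, 0.286, -0.958, 0.373], [0.0, 0.0, 0.0, 1.0]] 308.30864265101707
0.15 [0.21910575 0.63796982 0.23053616] [-5.17193768e-01 -3.09860474e+00  2.25710124e-03] 0.0187 [ 0.98045796 -0.16233417 -0.04678678]
```

```bash
python3 - <<'E'
import cv2
cv2.imwrite('pics/v1.png',cv2.resize(cv2.imread('pics/top0.png'),(800,600),interpolation=cv2.INTER_CUBIC))
cv2.imwrite('pics/v2.png',cv2.resize(cv2.imread('pics/scene0.png'),(800,600),interpolation=cv2.INTER_CUBIC))
E
```

```text
(no output)
```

View pics/v1.png

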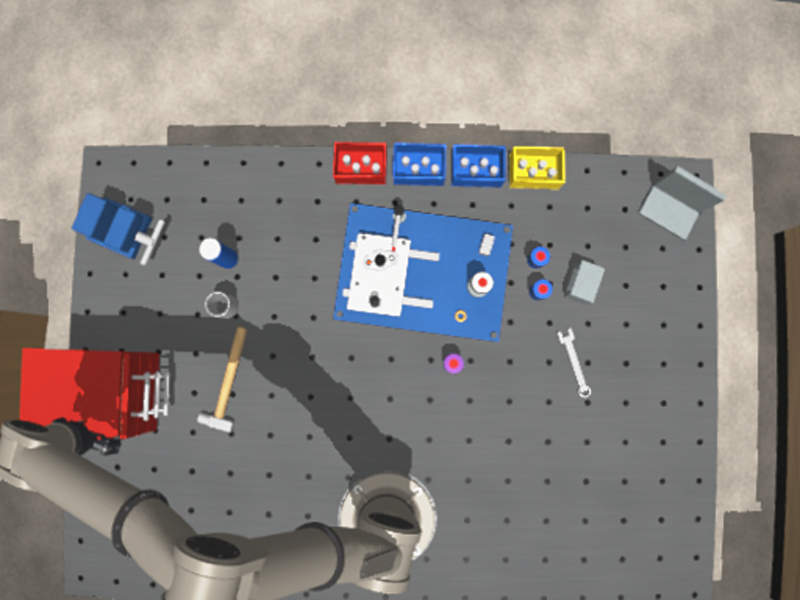

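View pics/v2.png

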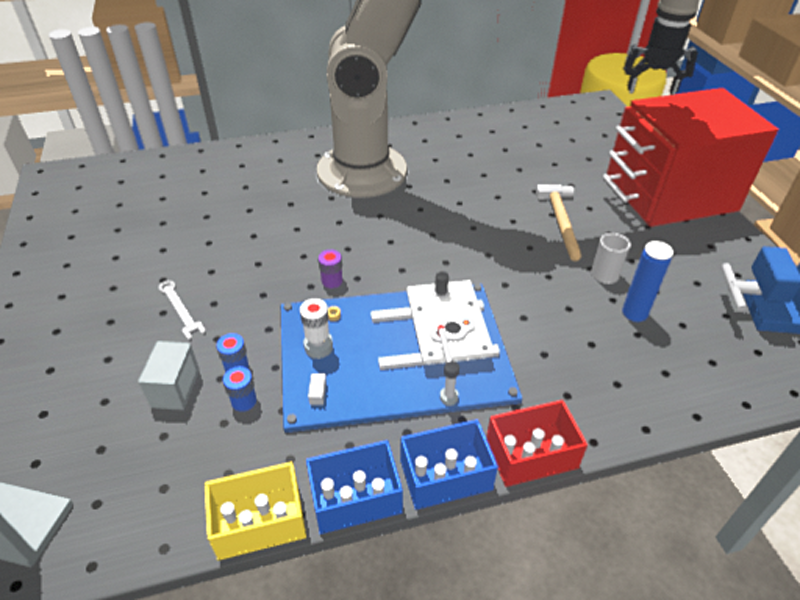

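The top view shows the blue unit at about (425,270). The cap candidates are the aluminium one with a red disc on the plate at (482,282), two blue at (540,256) and (542,289), and a purple one at (453,363). The aluminium one on the plate fits, because it stands on a post near the ring and gauge block. I'll confirm it in an enlarged crop.

```bash
python3 - <<'E'
import cv2,numpy as np
a=cv2.imread('pics/top0.png')[125:225,205:335]
b=cv2.imread('pics/scene0.png')[165:285,170:340]
a=cv2.resize(a,None,fx=6,fy=6,interpolation=cv2.INTER_CUBIC)[:, :390*2]
cv2.imwrite('pics/v3.png',a)
b=cv2.resize(b,None,fx=4.7,fy=4.7,interpolation=cv2.INTER_CUBIC);cv2.imwrite('pics/v4.png',b);print(a.shape,b.shape)
E
```

```text
(600, 780, 3) (564, 799, 3)
```

View pics/v3.png

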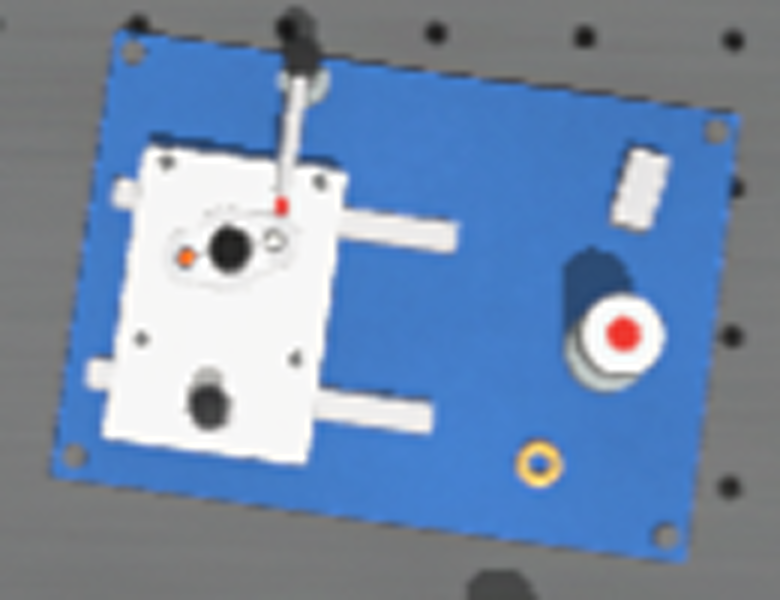

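View pics/v4.png

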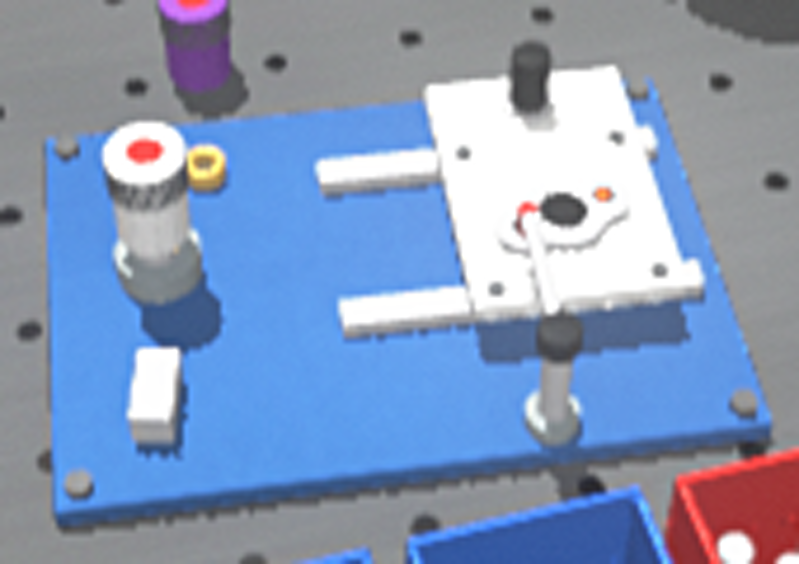

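The crops confirm it. The white/aluminium cap with a red disc on the post (native top pixel about 308,180) is the brake cap, and the purple and blue ones off the plate are decoys. In the top crop the white dot is at (274,240), orange at (186,257), the red pointer at (281,205) and the knob top at (209,403).

```bash
cat > m.py <<'E'
from h import *
import pickle
p,d,C=pickle.load(open('top0.pkl','rb'))
hsv=cv2.cvtColor(p,cv2.COLOR_RGB2HSV)
m=cv2.inRange(hsv,(100,120,90),(120,255,255));m[:, :205]=0;m[:,332:]=0;m[:125]=0;m[228:]=0
m=cv2.morphologyEx(m,cv2.MORPH_OPEN,np.ones((3,3)))
n,l,s,c=cv2.connectedComponentsWithStats(m);i=1+s[1:,4].argmax()
ct=np.argwhere(l==i)[:,::-1]
W=np.array([onplane(C,u,.016)[:2] for u in cv2.convexHull(ct.astype(np.int32))[:,0].astype(float)])
r=cv2.minAreaRect(W.astype(np.float32));print('plate',r)
B=cv2.boxPoints(r);e=[B[1]-B[0],B[2]-B[1]];e=max(e,key=np.linalg.norm)
if e[1]<0:e=-e
yaw=np.arctan2(-e[0],e[1]);print('yaw',yaw)
X=np.array([np.cos(yaw),np.sin(yaw)]);Y=np.array([-X[1],X[0]])
g=lambda u,v:((u+.5)/6-.5+205,(v+.5)/6-.5+125)
red=cv2.inRange(hsv,(0,150,120),(6,255,255))|cv2.inRange(hsv,(174,150,120),(180,255,255))
q=np.argwhere(red[170:190,298:318]).mean(0);cap=onplane(C,(q[1]+298,q[0]+170),.124)
print('cap',cap,'pointer by cap',cap[:2]+55e-3*X+.22*Y)
for n,uv,z in(('white',(274,240),.064),('orange',(186,257),.064),('knobtop',(209,405),.1055),('red',(281,205),.08)):print(n,onplane(C,g(*uv),z)[:2])
print('pointer by plate frame?', [ (np.array(r[0])-cap[:2])@X,(np.array(r[0])-cap[:2])@Y])
# cap from scene view
p,d,C=pickle.load(open('scene0.pkl','rb'))
hs=cv2.cvtColor(p,cv2.COLOR_RGB2HSV)
f=lambda u,v:((u+.5)/4.7-.5+170,(v+.5)/4.7-.5+165)
for n,uv,z in(('cap',(145,150),.124),('orange',(603,194),.064),('knobtop',(530,50),.1055),('tip',(521,229),.07)):print(n,onplane(C,f(*uv),z)[:2])
E
python3 m.py
```

```text
plate ((0.6234124302864075, -0.07712775468826294), (0.417545884847641, 0.29872724413871765), 83.49964141845703)
yaw -0.11345277
cap [ 0.58791938 -0.21423837  0.124     ] pointer by cap [ 0.66747189 -0.00187924]
white [0.64986918 0.00321606]
orange [0.63767048 0.05913929]
knobtop [0.53982002 0.03977206]
red [ 0.67000134 -0.00107388]
pointer by plate frame? [np.float64(0.019742643417853055), np.float64(0.14024730509274633)]
cap [ 0.58436856 -0.21391757]
orange [0.6351523  0.05886488]
knobtop [0.54012989 0.03937716]
tip [ 0.65508771 -0.00114036]
```

```bash
cat > go.py <<'E'
from h import *
import sys
# usage: go.py x y z yaw  (yaw = angle of tool y from world +y, CCW)
x,y,z,yaw=map(float,sys.argv[1:5])
s=env.observe();Rm=R.from_rotvec(s['ee_rot']).as_matrix()
d=Rm.T@(np.array([x,y,z])-s['position'])/.03
Y=np.array([-np.sin(yaw),np.cos(yaw),0]);Z=np.array([0,0,-1.]);Rt=np.c_[np.cross(Y,Z),Y,Z]
rv=np.degrees(R.from_matrix(Rm.T@Rt).as_rotvec())/5
print('t',s['time'],s['position'].round(4),'row',d.round(2),rv.round(2),'F',s['ft_force'].round(1),'w',s['width'],'j7',s['joint_pos'][6])
E
python3 go.py .54 .0395 .2 -.1135
```

```text
t 0.15 [0.2191 0.638  0.2305] row [-16.6  -15.39   1.04] [-0.02 -0.   -2.49] F [ 1.  -0.2 -0. ] w 0.9998948396108068 j7 -0.08309322928217126
```

Request:
arm_command(moves="-16.6 -15.4 1 0 0 -2.5 -1;-16.6 -15.4 1 0 0 -2.5 -1;-16.6 -15.4 1 0 0 -2.5 -1;-16.6 -15.4 1 0 0 -2.5 -1;-16.6 -15.4 1 0 0 -2.5 -1;-16.6 -15.4 1 0 0 -2.5 -1;-16.6 -15.4 1 0 0 -2.5 -1;-16.6 -15.4 1 0 0 -2.5 -1", newtons=30)

```text
time: 0.82
position: [0.3771, 0.3429, 0.2165]
ee_rot: [-0.177, -3.137, -0.0]
ft_force: [0.4, 0.3, 0.2]
width: 1.001
```

```bash
python3 go.py .54 .0395 .2 -.1135
```

```text
t 0.8167 [0.3771 0.3429 0.2165] row [-6.53 -9.44  0.55] [ 0.   -0.    0.01] F [0.4 0.3 0.2] w 1.0010816282392687 j7 0.6171020113668327
```

Request:
arm_command(moves="-6.5 -9.4 0.5 0 0 0 -1;-6.5 -9.4 0.5 0 0 0 -1;-6.5 -9.4 0.5 0 0 0 -1;-6.5 -9.4 0.5 0 0 0 -1;-6.5 -9.4 0.5 0 0 0 -1;-6.5 -9.4 0.5 0 0 0 -1;-6.5 -9.4 0.5 0 0 0 -1;-6.5 -9.4 0.5 0 0 0 -1")

```text
time: 1.48
position: [0.5344, 0.0495, 0.202]
ee_rot: [0.177, 3.137, 0.0]
ft_force: [-0.0, 0.7, -0.0]
width: 1.001
```

```bash
python3 go.py .54 .0395 .1 -.1135; python3 - <<'E'
from h import *
import pickle
p,d,C=cam('wrist');pickle.dump((p,d,C),open('w1.pkl','wb'))
cv2.imwrite('pics/v5.png',cv2.resize(p[:,:,::-1],(800,600),interpolation=cv2.INTER_CUBIC))
for P in([.667,-.002,.07],[.65,.003,.064],[.637,.059,.064],[.54,.0395,.1055]):print(proj(C,P)*800/512)
E
```

```text
t 1.4833 [0.5344 0.0495 0.202 ] row [-0.22 -0.31  3.4 ] [0.   0.   0.01] F [-0.   0.7 -0. ] w 1.0008433954505866 j7 1.3417149213036417
[340.72677106 484.26482843]
[345.23524447 457.15169049]
[425.69168664 432.57753185]
[376.53080748 318.18344687]
```

View pics/v5.png

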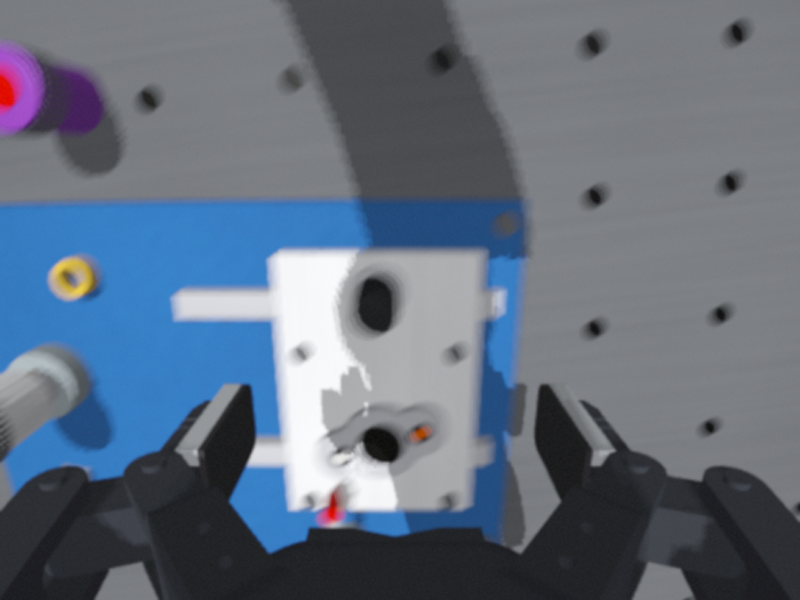

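The wrist view, slightly motion-blurred, shows the knob at (376,305), the white dot at (343,455), the orange dot at (421,433) and the pointer tip at (334,490). All agree with the estimates within about 4 mm. Now I'll descend on the knob and grip it.

Request:
arm_command(moves="-0.2 -0.3 1.5 0 0 0 -1;-0.2 -0.3 3 0 0 0 -1;-0.2 -0.3 4.4 0 0 0 -1;-0.2 -0.3 4.4 0 0 0 -1;-0.2 -0.3 4.4 0 0 0 1;-0.2 -0.3 4.4 0 0 0 1;-0.2 -0.3 4.4 0 0 0 1;-0.2 -0.3 4.4 0 0 0 1", newtons=30)

```text
time: 2.2
position: [0.5408, 0.0423, 0.0725]
ee_rot: [0.176, 3.132, 0.002]
ft_force: [-1.2, -0.4, 0.1]
width: 0.458
```

```bash
python3 go.py .54 .0395 .07 -.1135
```

```text
t 2.2 [0.5408 0.0423 0.0725] row [ 0.02 -0.1   0.08] [0.02 0.05 0.01] F [-1.2 -0.4  0.1] w 0.4582871845975712 j7 1.423628854459626
```

Request:
arm_command(moves="0 0 0 0 0 0 1;0 0 0 0 0 0 1;0 0 0 0 0 0 1;0 0 0 0 0 0 1")

```text
time: 2.53
position: [0.5404, 0.0422, 0.0722]
ee_rot: [0.176, 3.133, 0.002]
ft_force: [-0.8, -0.0, 9.0]
width: 0.295
```

```bash
python3 go.py .54 .0395 .07 -.1135; python3 - <<'E'
from h import *
import pickle
p,d,C=cam('wrist');pickle.dump((p,d,C),open('w2.pkl','wb'))
cv2.imwrite('pics/v6.png',cv2.resize(p[:,:,::-1],(800,600),interpolation=cv2.INTER_CUBIC))
for P in([.667,-.002,.07],[.65,.003,.064],[.637,.059,.064],[.54,.0395,.1055]):print(proj(C,P)*800/512)
p,d,C=cam('top');pickle.dump((p,d,C),open('top1.pkl','wb'))
E
```

```text
t 2.5333 [0.5404 0.0422 0.0722] row [ 0.   -0.09  0.07] [0.02 0.04 0.01] F [-0.8 -0.   9. ] w 0.2949513955006946 j7 1.423911877961549
[324.73883529 662.88164854]
[331.55620326 621.52149627]
[461.31845184 587.83429271]
[384.32646878 450.7785567 ]
```

View pics/v6.png

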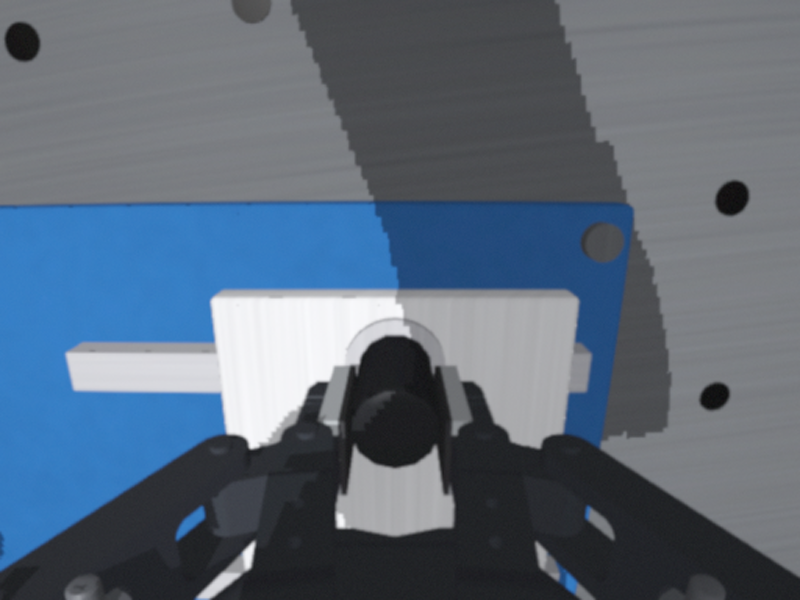

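The knob is gripped: it sits between the pads at about (396,430) and the opening is 25 mm. The dots are out of this view, so I'll measure dots against the tip in the earlier wrist and top frames.

```bash
cat > w.py <<'E'
from h import *
import pickle,sys
X=np.array([np.cos(.1135),-np.sin(.1135)]);Y=np.array([-X[1],X[0]])
def red_orange(p):
    h=cv2.cvtColor(p,cv2.COLOR_RGB2HSV)
    r=cv2.inRange(h,(0,150,110),(5,255,255))|cv2.inRange(h,(172,150,110),(180,255,255))
    o=cv2.inRange(h,(8,150,120),(18,255,255));return r,o
if __name__=='__main__':
    p,d,C=pickle.load(open('w1.pkl','rb'));r,o=red_orange(p)
    for n,m in(('red',r),('or',o)):
        N,l,s,c=cv2.connectedComponentsWithStats(m)
        for i in range(1,N):
            if s[i,4]>4:print(n,s[i],c[i])
    crop=cv2.resize(p[255:345,195:285,::-1],(600,600),interpolation=cv2.INTER_CUBIC)
    P,D,CC=pickle.load(open('top0.pkl','rb'));r,o=red_orange(P)
    for n,m in(('red',r),('or',o)):
        N,l,s,c=cv2.connectedComponentsWithStats(m)
        for i in range(1,N):
            if 230<c[i][0]<320 and 150<c[i][1]<190:print('top',n,s[i],c[i])
    cv2.imwrite('pics/v7.png',crop)
E
python3 w.py
```

```text
red [  0  48   9  20 144] [ 3.45833333 58.75694444]
red [209 317   7  16  74] [212.35135135 325.81081081]
or [266 274   7   7  37] [269.02702703 277.2972973 ]
top red [251 158   2   2   3] [251.33333333 158.66666667]
top red [307 178   4   5  18] [308.5        180.22222222]
top or [235 167   2   2   4] [235.5 167.5]
```

View pics/v7.png

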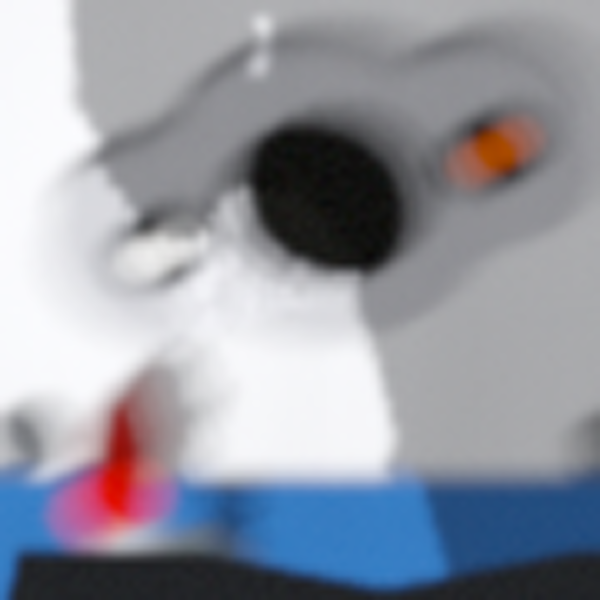

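```bash
python3 - <<'E'
from w import *
p,d,C=pickle.load(open('w1.pkl','rb'))
g=lambda u,v:((u+.5)/6.667-.5+195,(v+.5)/6.667-.5+255)
t=onplane(C,g(125,385),.07)[:2];w=onplane(C,g(160,250),.064)[:2];o=onplane(C,g(495,150),.064)[:2]
print('tip',t,'w',w,'o',o,np.linalg.norm(w-o))
for n,q in(('w',w),('o',o)):print(n,'need plate x,y',(t-q)@X,(t-q)@Y,'world',t-q)
E
python3 go.py .5404 .0422 .0722 -.1135
```

```text
tip [ 0.66949279 -0.00748038] w [6.49111795e-01 5.81617037e-04] o [0.6368368  0.05523058] 0.056010579044721204
w need plate x,y 0.021162928361900223 -0.0057018453791984796 world [ 0.02038099 -0.008062  ]
o need plate x,y 0.03954829634414425 -0.058608964078693336 world [ 0.03265599 -0.06271096]
t 2.6333 [0.5404 0.0421 0.0722] row [-0.  0. -0.] [0.02 0.04 0.01] F [-2.  -0.1  9.1] w 0.2891749566292492 j7 1.4238974016655672
```

Request:
arm_command(moves="-0.2 -0.05 0 0 0 0 1;-0.4 -0.1 0 0 0 0 1;-0.65 -0.15 0 0 0 0 1;-0.65 -0.15 0 0 0 0 1;-0.65 -0.15 0 0 0 0 1")

```text
time: 3.05
position: [0.5604, 0.0361, 0.0723]
ee_rot: [0.176, 3.131, 0.003]
ft_force: [2.5, 2.1, 4.7]
width: 0.292
```

```bash
python3 go.py .5404 .0422 .0722 -.1135; python3 - <<'E'
from w import *
a=[]
for n in('scene','top'):
    p,d,C=cam(n);pickle.dump((p,d,C),open(n+'2.pkl','wb'))
    u,v=proj(C,np.array([.667,-.004,.068]));u,v=int(u),int(v)
    print(n,u,v);a.append(cv2.resize(p[v-22:v+23,u-19:u+20,::-1],(390,450),interpolation=cv2.INTER_CUBIC))
cv2.imwrite('pics/v8.png',np.hstack(a))
E
```

```text
t 3.05 [0.5604 0.0361 0.0723] row [ 0.68  0.13 -0.  ] [0.02 0.06 0.02] F [2.5 2.1 4.7] w 0.29205687653771767 j7 1.4427983995638474
scene 280 217
top 252 160
```

View pics/v8.png

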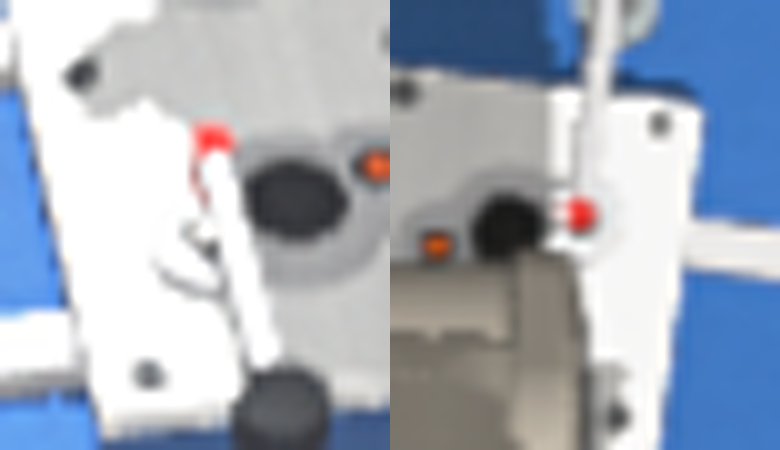

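The left (scene) panel shows the tip near (205,205) and the white dot near (210,238), half hidden by the pointer's arm. The right (top) panel shows red at (580,213), over where the white dot should be. They disagree by a few mm, so I'll let go, back off and measure from a still close view.

Request:
arm_command(moves="0 0 0 0 0 0 -1;0 0 0 0 0 0 -1;0 0 0 0 0 0 -1;0 0 0 0 0 0 -1;0 0 -1 0 0 0 -1;0 0 -2 0 0 0 -1;0 0 -3 0 0 0 -1;0 0 -3.5 0 0 0 -1")

```text
time: 3.82
position: [0.559, 0.035, 0.1782]
ee_rot: [0.178, 3.133, 0.001]
ft_force: [1.0, -0.3, -0.6]
width: 0.998
```

Request:
arm_command(moves="-0.6 -0.6 0 0 0 0 -1;-1.2 -0.6 0 0 0 0 -1;-1.2 -0.6 0 0 0 0 -1;-1.2 -0.6 0 0 0 0 -1;-1.2 -0.6 0 0 0 0 -1;-1.2 -0.6 0 0 0 0 -1")

```text
time: 4.32
position: [0.5905, 0.0136, 0.1745]
ee_rot: [-0.176, -3.135, -0.0]
ft_force: [0.6, -0.3, -0.2]
width: 1.001
```

```bash
python3 go.py .5604 .0361 .0722 -.1135; cat > look.py <<'E'
from w import *
def dots(show=None):
    p,d,C=cam('wrist');pickle.dump((p,d,C),open('wl.pkl','wb'));r,o=red_orange(p)
    N,l,s,c=cv2.connectedComponentsWithStats(o);i=1+s[1:,4].argmax();oc=c[i]
    N,l,s,c=cv2.connectedComponentsWithStats(r)
    for k in range(1,N):
        if s[k,4]>15:print('red',s[k],c[k])
    ow=onplane(C,oc,.064);print('orange',oc,ow,s[i] if i<N else '')
    if show:
        t=proj(C,np.array([.667,-.004,.067]));u,v=int(t[0])+15,int(t[1]);print('crop at',u-40,v-45)
        cv2.imwrite(show,cv2.resize(p[v-45:v+45,u-40:u+60,::-1],None,fx=6,fy=6,interpolation=cv2.INTER_CUBIC))
import sys
dots(sys.argv[1] if len(sys.argv)>1 else None)
E
python3 look.py pics/v9.png
```

```text
t 4.3167 [0.5905 0.0136 0.1745] row [1.08 0.63 3.41] [-0.   -0.02  0.02] F [ 0.6 -0.3 -0.2] w 1.0010568424317894 j7 1.4550561796848063
red [239 275  12  23 225] [244.45777778 287.13333333]
orange [303.66666667 254.06349206] [0.65520831 0.0536026  0.064     ] [239 275  12  23 225]
crop at 217 228
```

View pics/v9.png

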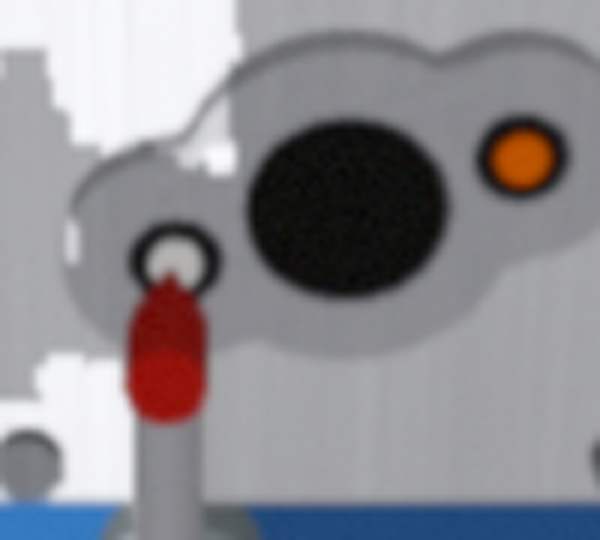

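Clear still view: white dot (175,262), cone tip (171,272), orange dot (523,158) in the crop.

```bash
python3 - <<'E'
from w import *
p,d,C=pickle.load(open('wl.pkl','rb'))
g=lambda u,v:((u+.5)/6-.5+217,(v+.5)/6-.5+228)
t=onplane(C,g(171,272),.07)[:2];w=onplane(C,g(175,262),.064)[:2];o=onplane(C,g(523,158),.064)[:2]
print('tip',t,'w',w,'o',o,np.linalg.norm(w-o))
for n,q in(('w',w),('o',o)):print(n,'need plate x,y',(t-q)@X,(t-q)@Y,'world',t-q)
E
```

```text
tip [ 0.6650382  -0.00142422] w [ 0.66692079 -0.00116026] o [0.65506765 0.05368768] 0.0561141082676871
w need plate x,y -0.0018405782670530913 -0.00047547905942188447 world [-0.00188259 -0.00026396]
o need plate x,y 0.016148176850993727 -0.05362806917486832 world [ 0.00997055 -0.0551119 ]
```

The white dot is within 2 mm of the tip. I'll regrasp, trim by 1.8 mm and pause, then go for orange.

Request:
arm_command(moves="1.08 0.63 0.5 0 0 0 -1;1.08 0.63 1.5 0 0 0 -1;1.08 0.63 2.5 0 0 0 -1;1.08 0.63 3.4 0 0 0 -1;1.08 0.63 3.4 0 0 0 -1;1.08 0.63 3.4 0 0 0 0.3;1.08 0.63 3.4 0 0 0 1;1.08 0.63 3.4 0 0 0 1")

```text
time: 5.03
position: [0.5629, 0.0357, 0.0749]
ee_rot: [0.177, 3.134, 0.001]
ft_force: [0.2, 0.2, -0.3]
width: 0.608
```

Request:
arm_command(moves="0 0 0 0 0 0 1;0 0 0 0 0 0 1;0 0 0 0 0 0 1;0 0 0 0 0 0 1;0 0 0 0 0 0 1;0 0 0 0 0 0 1")

```text
time: 5.53
position: [0.5624, 0.0358, 0.0744]
ee_rot: [0.177, 3.135, 0.001]
ft_force: [-1.8, 0.4, 6.7]
width: 0.293
```

```bash
python3 go.py .5586 .0358 .0722 -.1135
```

```text
t 5.5333 [0.5624 0.0358 0.0744] row [ 0.13 -0.01  0.07] [0.01 0.02 0.01] F [-1.8  0.4  6.7] w 0.2930799591855601 j7 1.4451984736933288
```

Request:
arm_command(moves="0.06 -0.02 0 0 0 0 1;0.06 -0.02 0 0 0 0 1;0.06 -0.02 0 0 0 0 1;0.06 -0.02 0 0 0 0 1;0.06 -0.02 0 0 0 0 1;0.06 -0.02 0 0 0 0 1;0.06 -0.02 0 0 0 0 1;0.06 -0.02 0 0 0 0 1")

```text
time: 6.2
position: [0.5613, 0.0359, 0.0744]
ee_rot: [0.176, 3.133, 0.002]
ft_force: [1.9, 0.6, 6.9]
width: 0.293
```

```bash
python3 go.py .5724 -.0193 .0744 -.1135
```

```text
t 6.2 [0.5613 0.0359 0.0744] row [-0.57 -1.79  0.  ] [0.02 0.04 0.01] F [1.9 0.6 6.9] w 0.29277468635773096 j7 1.4452518471225737
```

Request:
arm_command(moves="-0.15 -0.5 0 0 0 0 1;-0.3 -1 0 0 0 0 1;-0.45 -1.4 0 0 0 0 1;-0.59 -1.8 0 0 0 0 1;-0.59 -1.8 0 0 0 0 1;-0.59 -1.8 0 0 0 0 1;-0.59 -1.8 0 0 0 0 1")

```text
time: 6.78
position: [0.5722, -0.0219, 0.0744]
ee_rot: [0.179, 3.134, -0.001]
ft_force: [0.5, -2.8, 8.7]
width: 0.297
```

```bash
python3 go.py .5724 -.0193 .0744 -.1135
```

```text
t 6.7833 [ 0.5722 -0.0219  0.0744] row [0.   0.09 0.  ] [-0.01  0.03 -0.01] F [ 0.5 -2.8  8.7] w 0.296856958101383 j7 1.5476559099279297
```

Request:
arm_command(moves="0 0.09 0 0 0 0 1;0 0.09 0 0 0 0 1;0 0.09 0 0 0 0 1;0 0.09 0 0 0 0 1")

```text
time: 7.12
position: [0.5726, -0.0186, 0.0744]
ee_rot: [0.178, 3.134, -0.001]
ft_force: [0.4, -1.4, 7.8]
width: 0.294
```

Request:
arm_command(moves="0 0 0 0 0 0 -1;0 0 0 0 0 0 -1;0 0 0 0 0 0 -1;0 0 0 0 0 0 -1;0 0 -1 0 0 0 -1;0 0 -2 0 0 0 -1;-0.4 0 -3.4 0 0 0 -1;-0.8 0 -3.4 0 0 0 -1")

```text
time: 7.78
position: [0.5987, -0.0206, 0.1818]
ee_rot: [0.177, 3.127, 0.002]
ft_force: [2.0, -0.8, 0.7]
width: 0.999
```

Request:
arm_command(moves="0 0 0 0 0 0 -1;0 0 0 0 0 0 -1;0 0 0 0 0 0 -1")

```text
time: 8.03
position: [0.5937, -0.0203, 0.1737]
ee_rot: [-0.176, -3.134, 0.0]
ft_force: [-0.5, 0.5, -1.4]
width: 1.004
```

```bash
python3 look.py pics/v10.png;python3 go.py .5724 -.0193 .0744 -.1135
```

```text
red [279 280  13  12 124] [285.14516129 285.24193548]
red [405 363  22  21 242] [415.39669421 376.35950413]
orange [282.16666667 263.9375    ] [ 0.66558792 -0.00079486  0.064     ] [279 280  13  12 124]
crop at 254 222
t 8.0833 [ 0.5936 -0.0203  0.1735] row [ 0.69 -0.05  3.31] [-0.01 -0.04  0.01] F [-0.1  1.3 -0.7] w 0.9981092715352283 j7 1.5132997061984186
```

View pics/v10.png

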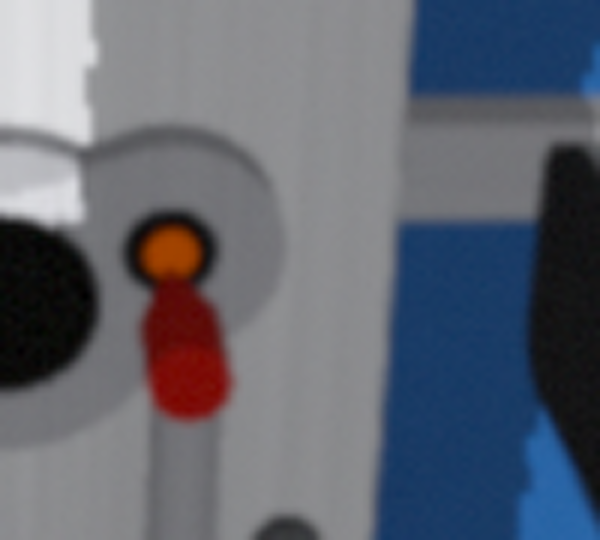

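```bash
python3 - <<'E'
from w import *
p,d,C=pickle.load(open('wl.pkl','rb'))
g=lambda u,v:((u+.5)/6-.5+254,(v+.5)/6-.5+222)
o=onplane(C,g(171,253),.064)[:2]
for tv in (268,272):
    t=onplane(C,g(174,tv),.07)[:2]
    print('tip',t,'o',o,'need',(t-o)@X,(t-o)@Y)
r,_=red_orange(p)
# cap red disc
m=r.copy();m[:,:390]=0
print('cap', [onplane(C,(415.4,372),.124)])
E
python3 go.py .5879 -.2142 .19 -.1135
```

```text
tip [ 0.66454334 -0.00087972] o [ 0.66538535 -0.00085525] need -0.0008338293772035733 -0.00011967413926800854
tip [ 0.6652204  -0.00093503] o [ 0.66538535 -0.00085525] need -0.0001548558218187372 -9.7942459604901e-05
cap [array([0.74583701, 0.09839244, 0.124     ])]
t 8.0833 [ 0.5936 -0.0203  0.1735] row [-0.54 -6.44 -0.55] [-0.01 -0.04  0.01] F [-0.1  1.3 -0.7] w 0.9981092715352283 j7 1.5132997061984186
```

The orange dot at crop (171,253) is within 1 mm of the tip at (174,272), and it has been held there over half a second. On to the cap. I'll first refine its axis with a numeric wrist look.

```bash
python3 go.py .54 -.209 .22 -.1135
```

```text
t 8.0833 [ 0.5936 -0.0203  0.1735] row [ 1.07 -6.45 -1.54] [-0.01 -0.04  0.01] F [-0.1  1.3 -0.7] w 0.9981092715352283 j7 1.5132997061984186
```

Request:
arm_command(moves="1.07 -6.4 -1.5 0 0 0 -1;1.07 -6.4 -1.5 0 0 0 -1;1.07 -6.4 -1.5 0 0 0 -1;1.07 -6.4 -1.5 0 0 0 -1;1.07 -6.4 -1.5 0 0 0 -1;1.07 -6.4 -1.5 0 0 0 -1;1.07 -6.4 -1.5 0 0 0 -1;1.07 -6.4 -1.5 0 0 0 -1")

```text
time: 8.75
position: [0.5411, -0.2066, 0.2189]
ee_rot: [-0.176, -3.135, -0.002]
ft_force: [-0.6, 0.3, 0.8]
width: 0.999
```

Request:
arm_command(moves="0 0 0 0 0 0 -1;0 0 0 0 0 0 -1;0 0 0 0 0 0 -1")

```text
time: 9.0
position: [0.542, -0.2061, 0.2194]
ee_rot: [-0.173, -3.136, -0.001]
ft_force: [-0.2, -0.3, 0.1]
width: 1.001
```

```bash
python3 - <<'E'
from w import *
p,d,C=cam('wrist');pickle.dump((p,d,C),open('wc.pkl','wb'));r,o=red_orange(p)
N,l,s,c=cv2.connectedComponentsWithStats(r)
for k in range(1,N):
    if s[k,4]>40:print(s[k],c[k],onplane(C,c[k],.124),'depth pt',pt(C,c[k],d[int(c[k][1]),int(c[k][0])]))
E
python3 go.py .5858 -.2136 .13 -.1135
```

```text
[282   0  26  20 447] [294.39597315   8.51454139] [ 0.40859871 -0.16177107  0.124     ] depth pt [ 0.39474257 -0.1534487   0.06930863]
[ 92 221  21  20 311] [101.75241158 230.33440514] [ 0.55807357 -0.33677566  0.124     ] depth pt [ 0.57871525 -0.36893269  0.0686891 ]
[236 235  26  24 491] [248.7107943  246.14052953] [ 0.58578292 -0.21400831  0.124     ] depth pt [ 0.58517295 -0.21392505  0.12524653]
[450 268  22  20 186] [461.34408602 278.83870968] [ 0.64157089 -0.02459303  0.124     ] depth pt [ 0.66122471 -0.00483087  0.09682324]
[426 362  17  22 164] [433.81707317 373.06097561] [ 0.75283039 -0.0404225   0.124     ] depth pt [0.87315521 0.02642073 0.02284801]
t 9.05 [ 0.542  -0.2064  0.2196] row [-1.48 -0.08  2.99] [ 0.   -0.01  0.03] F [0.4 0.7 0.4] w 0.9981355995021413 j7 1.844412309245352
```

Request:
arm_command(moves="-0.8 -0.05 1 0 0 0 -1;-1.47 -0.1 2 0 0 0 -1;-1.47 -0.1 2.6 0 0 0 -1;-1.47 -0.1 3.2 0 0 0 -1;-1.47 -0.1 3.8 0 0 0 -1;-1.47 -0.1 4.25 0 0 0 -1;-1.47 -0.1 4.25 0 0 0 -1;-1.47 -0.1 4.25 0 0 0 -1")

```text
time: 9.72
position: [0.5851, -0.2151, 0.0921]
ee_rot: [-0.176, -3.135, -0.0]
ft_force: [0.9, -0.2, 0.9]
width: 0.999
```

```bash
python3 go.py .5857 -.2140 .092 -.1135
```

```text
t 9.7167 [ 0.5851 -0.2151  0.0921] row [-0.02  0.04  0.  ] [ 0.   -0.02  0.01] F [ 0.9 -0.2  0.9] w 0.9986569941452667 j7 1.901595584621933
```

Request:
arm_command(moves="-0.02 0.03 0 0 0 0 0.3;-0.02 0.03 0 0 0 0 1;-0.02 0.03 0 0 0 0 1;-0.02 0.03 0 0 0 0 1;-0.02 0.03 0 0 0 0 1;-0.02 0.03 0 0 0 0 1;-0.02 0.03 0 0 0 0 1;-0.02 0.03 0 0 0 0 1", newtons=30)

```text
time: 10.38
position: [0.5868, -0.215, 0.0937]
ee_rot: [0.177, 3.134, -0.001]
ft_force: [-1.1, 0.1, 6.2]
width: 0.547
```

```bash
python3 go.py .5857 -.2140 .092 -.1135
```

```text
t 10.3833 [ 0.5868 -0.215   0.0937] row [0.04 0.03 0.06] [-0.    0.02  0.01] F [-1.1  0.1  6.2] w 0.5469488623668101 j7 1.9001582414037208
```

Request:
arm_command(moves="0 0 0.05 0 0 1 1;0 0 0.05 0 0 2 1;0 0 0.05 0 0 3 1;0 0 0.05 0 0 4 1;0 0 0.05 0 0 4.6 1;0 0 0.05 0 0 5 1", newtons=40)

```text
time: 10.88
position: [0.587, -0.2162, 0.0933]
ee_rot: [0.855, 3.02, -0.002]
ft_force: [-2.3, -2.2, 12.8]
width: 0.552
```

```bash
python3 go.py .5857 -.2140 .092 -.1135
```

```text
t 10.8833 [ 0.587  -0.2162  0.0933] row [0.07 0.04 0.04] [-0.01  0.04 -5.03] F [-2.3 -2.2 12.8] w 0.5516663548165238 j7 1.5392708247308065
```

Request:
arm_command(moves="0 0 0.02 0 0 0.6 1;0 0 0.02 0 0 1.2 1;0 0 0.02 0 0 1.8 1;0 0 0.02 0 0 2.4 1;0 0 0.02 0 0 2.4 1")

```text
time: 11.3
position: [0.5859, -0.2145, 0.0902]
ee_rot: [-1.165, -2.917, 0.0]
ft_force: [0.2, -0.0, -1.5]
width: 0.549
```

Request:
arm_command(moves="0 0 0.02 0 0 0.6 1;0 0 0.02 0 0 1.2 1;0 0 0.02 0 0 1.8 1;0 0 0.02 0 0 2.4 1;0 0 0.02 0 0 2.4 1")

```text
time: 11.72
position: [0.5862, -0.2147, 0.09]
ee_rot: [1.462, 2.78, -0.0]
ft_force: [0.6, 0.4, 1.9]
width: 0.546
```

It dropped 3 mm at the first step. Checking the wrist moment and pushing on.

```bash
python3 go.py .5859 -.2142 .08 -.1135; python3 - <<'E'
from h import *
s=env.observe();print(s['ft_force'],s['wrist_torque'])
E
```

```text
t 11.7167 [ 0.5862 -0.2147  0.09  ] row [0.02 0.   0.33] [-0.    0.   -9.79] F [0.6 0.4 1.9] w 0.546462036876907 j7 1.1997825187661104
[0.58225135 0.37324501 1.85661409] [-0.05060686 -0.01763549 -0.00168335]
```

Request:
arm_command(moves="0 0 0.05 0 0 0 1;0 0 0.1 0 0 0 1;0 0 0.15 0 0 0 1;0 0 0.2 0 0 0 1;0 0 0.2 0 0 0 1")

```text
time: 12.13
position: [0.5862, -0.2148, 0.0838]
ee_rot: [1.461, 2.781, 0.0]
ft_force: [-0.1, 0.1, 5.7]
width: 0.548
```

```bash
python3 go.py .5859 -.2142 .08 -.1135; python3 - <<'E'
from h import *
s=env.observe();print(s['ft_force'],s['wrist_torque'])
E
```

```text
t 12.1333 [ 0.5862 -0.2148  0.0838] row [0.02 0.   0.13] [ 0.    0.   -9.78] F [-0.1  0.1  5.7] w 0.5480291201173827 j7 1.2045993541475837
[-0.11530335  0.09337587  5.72606776] [ 0.05010973 -0.02354829 -0.00978082]
```

Request:
arm_command(moves="0 0 0.05 0 0 0 1;0 0 0.1 0 0 0 1;0 0 0.15 0 0 0 1;0 0 0.2 0 0 0 1;0 0 0.2 0 0 0 1")

```text
time: 12.55
position: [0.5863, -0.2148, 0.0819]
ee_rot: [1.462, 2.781, 0.004]
ft_force: [-11.6, 6.9, 39.5]
width: 0.547
```

```bash
python3 - <<'E'
from w import *
s=env.observe();print(s['position'],s['ft_force'],s['wrist_torque'])
a=[]
for n in('scene','top'):
    p,d,C=cam(n);pickle.dump((p,d,C),open(n+'3.pkl','wb'))
    P,D,_=pickle.load(open(n+'0.pkl','rb'))
    r,o=red_orange(p);r0,_=red_orange(P)
    u,v=proj(C,np.array([.586,-.214,.118])).astype(int)
    for nm,m in(('0',r0),('now',r)):
        m=m.copy();k=np.zeros_like(m);k[v-12:v+12,u-12:u+12]=1;m*=k;q=np.argwhere(m);print(n,nm,len(q),q.mean(0) if len(q) else '')
    a.append(cv2.resize(p[v-35:v+35,u-28:u+105,::-1],None,fx=3,fy=3,interpolation=cv2.INTER_CUBIC))
cv2.imwrite('pics/v11.png',np.hstack(a))
E
```

```text
[ 0.58632077 -0.21477598  0.0818988 ] [-11.62267413   6.90359342  39.54921086] [ 1.29699922  2.80557383 -0.04781215]
scene 0 22 [196.59090909 200.22727273]
scene now 18 [199.72222222 199.55555556]
top 0 18 [180.22222222 308.5       ]
top now 0
```

View pics/v11.png

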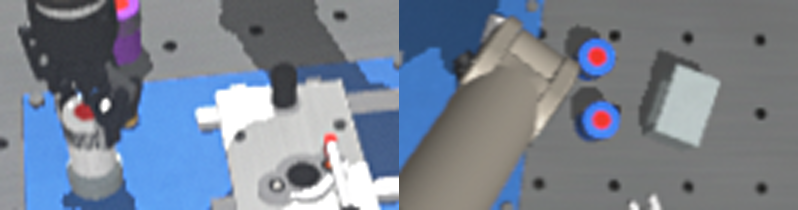

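Request:
arm_command(moves="0 0 -0.04 0 0 0 1;0 0 -0.08 0 0 0 1;0 0 -0.08 0 0 0 1;0 0 -0.08 0 0 0 1;0 0 -0.08 0 0 0 1;0 0 -0.08 0 0 0 1")

```text
time: 13.15
position: [0.5863, -0.2148, 0.082]
ee_rot: [1.461, 2.781, 0.002]
ft_force: [-5.4, 3.1, 18.7]
width: 0.551
```

```bash
python3 - <<'E'
from w import *
s=env.observe();print(s['position'],s['ft_force'],s['wrist_torque'],s['width'],s['time'])
p,d,C=cam('scene');P,D,_=pickle.load(open('scene2.pkl','rb'))
r,o=red_orange(p);k=np.zeros_like(r);u,v=proj(C,np.array([.586,-.214,.118])).astype(int);k[v-12:v+12,u-12:u+12]=1
print(np.argwhere(r*k).mean(0))
# orange seen vs pointer
q=np.argwhere(o[200:235,265:310]);print('orange',len(q),q.mean(0)+[200,265] if len(q) else '', 'expected',proj(C,np.array([.665,-.001,.064])))
p3=pickle.load(open('scene3.pkl','rb'))[0]
print('carrier diff scene3-now',cv2.absdiff(p,p3)[185:240,240:320].mean())
E
```

```text
[ 0.58625928 -0.21478621  0.08203832] [-5.40197913  3.0993453  18.73081938] [ 0.57081591  1.24163421 -0.03516802] 0.5507327957958885 13.15
[199.82352941 199.64705882]
orange 0  expected [281.45399778 217.24642976]
carrier diff scene3-now 0.9153030303030303
```

```bash
python3 -c "
from bench import env
print(env.hand_in()); s=env.observe(); print(s['time'],s['position'],s['ft_force'])"
```

```text
the job is handed in; nothing more can be done
None
the job is handed in; nothing more can be done
```

I stepped the carrier by its knob to the white dot and then the orange dot, pausing at each. I then turned the brake cap, pushed it home, and handed the job in at about 13 s while still gripping it. No verdict came back, so the results below are my own checks.

- **White dot:** a still close wrist view put it about 1.9 mm from the pointer. The earlier scene and top views disagreed by a few mm. I regrasped the knob, trimmed the position by about 1–2 mm and paused again, without another look.
- **Orange dot:** after letting go of the knob, the wrist view put it within 1 mm of the pointer. The carrier was not touched after that. At the end the dot was hidden behind the pointer in the scene view, so I did not measure it again.
- **Brake cap:** it dropped about 3 mm after roughly 0.65 rad clockwise. I had already turned it another 0.2 rad before checking; it met no resistance.
- **Pushed home:** the spring force came up (5.7 N) and then it hit a dead stop, 11.7 mm below the start by the tool position. The red disc had also moved down by about what 12 mm should show in the scene view.
- **Holding force:** the push peaked at 39.5 N at the wrist against the dead stop. I backed it off to about 19 N, with a 40 N grip setting, and handed in like that.

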